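# Seat the tube caps, then hold the block heater's cover at its mark

### The arm

A 6-joint arm with a two-finger parallel gripper is mounted at the origin on the work surface. World frame = base frame: x ahead of the robot, y to its left, z up, the work surface at z = 0. Lengths are in m, angles in rad, forces in N, time in s.
With the tool pointing down it reaches from about 0.4 to 0.825 m from the base axis. Payload 7 kg.
Tool frame: the origin (TCP) lies between the finger pads; the fingertips stand 17 mm ahead of it and the grasp point (between the pads) lies 2 mm behind it; z points along the fingers, y is the direction in which the jaws open and shut (so a half turn about z gives the same grasp; the last joint's range is limited). The gripper opens to 85 mm and grips with 20 to 120 N. Pads are 22 mm wide; open, the fingers measure 114 mm over their backs; the gripper's body (76 mm by 85 mm) begins 54 mm behind the grasp point. The pads swing forward as they close: fully open they stand 13 mm farther back than shut.
Start: joints at [1.601, 0.359, 0.012, 0, -1.224, -0.288], TCP at [0.172, 0.653, 0.248] pointing down, gripper open.
Joint ranges: [-3.07, 3.07], [-1.43, 2.12], [-1.02, 1.25], [-3.03, 1.67], [-3.05, -0], [-3.03, 3.03]. Speed limits (rad/s): [2.39, 2.39, 3.01, 3.14, 3.14, 3.14].

### API

Orientations are given as a rotation vector (axis times angle).
In Python, from cell import arm gives the robot as it stands.
- The arm moves only by the tool apply_moves, never from a script. Its arguments are lists of equal length, an entry for each row: "jaw": the finger opening in mm, from 0 to 85.4; "dp": the shift along the tool's x, y, z in mm, a list of three; "twist": the turn about the tool's z in degrees. A call has exactly 5 rows; each row shifts and turns the commanded pose from where the row before left it, along the tool's axes as they then stand; what a row does not reach is not made up. A row lasts 1/8 s, in which the tool goes at most 62.5 mm and 10.7 degrees, less where a joint would pass 70% of its speed; a pose out of reach is approached as far as the arm can. A call with a gripper value outside its range is refused whole. The fingers move at their own pace and stop on an object; "newtons" is the grip in N (left out, the last holds). Time passes only in rows, so rows that do not move let the fingers close, or fill a call up. It gives the time, the measured TCP pose, the force and the opening at its end, in the units of the state.
- arm.sense(): the state, without advancing time (a new reading comes with each control period).
- arm.snapshot(name): name is "scene" or "side" or "wrist"; returns the picture (480x640x3 uint8, blue, green, red); there is no depth.
- arm.camera_params(name): a dict with "intrinsics" (3x3 intrinsics, pixels), "k1" (the pictures are not rectified: a ray, as slopes to the right and down, at radius r is drawn at 1 + k1 r^2 times it, then the intrinsics apply), "rvec" (rotation vector, rad) and "tvec" (3), from world to camera coordinates, as OpenCV has them; the wrist camera has in their place "hand_eye" (4x4, takes a point from camera to tool coordinates, whose origin is the TCP and whose axes are the flange's). Camera axes: x right, y down, z forward; pixel columns grow to the right and rows downward; lengths in m; the calibration is good to about 2 mm. A picture is of the moment at which its call begins: read the wrist's pose just before it. camera_params takes no time and is no camera call.
- arm.sign_off(): hands the job in, once; it reports no verdict.
The state is a dict: "t": time; "joint_positions": joint angles; "joint_velocities": joint speeds; "effort": joint torques, N m; "ee_pos": TCP position; "tcp_rot": TCP orientation; "ft_force": force on the tool from outside, world axes, zero at the start; "torque": the same for the moment, N m; "opening": finger opening in m.
Only numpy, scipy, OpenCV 4.12 (cv2) and the standard library are available. Lean on these libraries where they do the work, as an engineer would, in place of code of your own. Each camera call takes 0.05 s, during which the arm holds its last target. There are 200 camera calls.

### The job

Some of the five capped tubes in the rack have caps standing proud: with the heater's cover still shut, push each of those caps straight down until it is fully home on its tube. Then swing the heater's clear cover up by its bar handle until the pin on its side is level with the index tab clamped on the quadrant, and finish while still holding the cover steady there in the gripper (it falls shut if let go), so that I can load the tubes. Leave the index, the rack with its standing tubes, and the things around where they are.

Things in the scene. Friction and masses are not known exactly. Their poses are not given: they have to be found in the camera images.
- heater: white dry-block tube heater, 235 x 220 mm in plan, 110 mm to its rim, fixed on the bench. Origin under it on its centre line, 50 mm behind its front face; its own -x is the front (towards the robot), +y its left, z up. Its clear cover is hinged along its rear top edge.
- hinge (a point): middle of the cover's hinge axis (the axis runs along the heater's y), 235 mm behind the front face, 110 mm above the bench
- cover (a joint): angle of the clear cover: 0 shut, growing as its front edge swings up and away from the robot about the rear hinge, to 1.75. The cover is a 28 mm deep, 235 x 220 mm tray of clear plastic, 0.5 to 0.8 kg; nothing props or balances it, so it falls shut when let go.
- handle (a point): middle of the cover's steel bar handle: a round bar 10 mm thick and 110 mm long along the heater's y, on two end posts; its centre line stands 42 mm in front of the cover's front face (37 mm of free space behind the bar, between the posts), 277 mm from the hinge axis and 123 mm above the bench when shut. It turns with the cover, and can turn between the fingers.
- pin (a point): outer end of the 6 mm thick dark steel pin on the cover's right (-y) side, 111 mm in front of the hinge axis and 10 mm above it when shut, moving with the cover in the curved slot of a fixed, slotted steel quadrant (a thin upright arc plate that rises to 235 mm above the bench beside the cover, 12 mm off the heater's right flank)
- mark (a point): where the pin's end is when the cover stands at the marked angle. The index, a small dark steel tab clamped on the quadrant's outer rim, points in at it; the tab's round thumbscrew (16 mm wide, 14 mm long) is on the same line from the hinge axis, 136 mm out where the mark is 111 mm out. The mark is 30 to 48 degrees of cover swing above shut, and differs from time to time.
- rack: loose stainless tube rack, 156 x 88 x 50 mm, two rows (along its x) of four holes at 34 mm pitch, 0.7 kg; origin at the centre of its underside. Five capped glass tubes stand in it, upright and loose.
- vortex: dark blue vortex mixer, 140 x 120 x 150 mm; leave alone
- dishes: stack of four Petri dishes, 90 mm wide, 62 mm high; leave alone
- bottle: glass bottle, 66 mm wide, 130 mm high; leave alone
- cap1_top (a point): centre of the flat top of the aluminium slip-on cap 1 (20 mm wide, 30 mm long) on a 16 mm glass tube standing in the rack; 96 mm above the bench when the cap is fully home, 8 to 12 mm higher when it stands proud
- cap1 (a joint): how far cap 1 stands proud of fully home on its tube, m (0 = fully home, against a hard stop). It slides down under a push of about 5 N and stays where it is left.
- cap2_top (a point): centre of the flat top of the aluminium slip-on cap 2 (20 mm wide, 30 mm long) on a 16 mm glass tube standing in the rack; 96 mm above the bench when the cap is fully home, 8 to 12 mm higher when it stands proud
- cap2 (a joint): how far cap 2 stands proud of fully home on its tube, m (0 = fully home, against a hard stop). It slides down under a push of about 5 N and stays where it is left.
- cap3_top (a point): centre of the flat top of the aluminium slip-on cap 3 (20 mm wide, 30 mm long) on a 16 mm glass tube standing in the rack; 96 mm above the bench when the cap is fully home, 8 to 12 mm higher when it stands proud
- cap3 (a joint): how far cap 3 stands proud of fully home on its tube, m (0 = fully home, against a hard stop). It slides down under a push of about 5 N and stays where it is left.
- cap4_top (a point): centre of the flat top of the aluminium slip-on cap 4 (20 mm wide, 30 mm long) on a 16 mm glass tube standing in the rack; 96 mm above the bench when the cap is fully home, 8 to 12 mm higher when it stands proud
- cap4 (a joint): how far cap 4 stands proud of fully home on its tube, m (0 = fully home, against a hard stop). It slides down under a push of about 5 N and stays where it is left.
- cap5_top (a point): centre of the flat top of the aluminium slip-on cap 5 (20 mm wide, 30 mm long) on a 16 mm glass tube standing in the rack; 96 mm above the bench when the cap is fully home, 8 to 12 mm higher when it stands proud
- cap5 (a joint): how far cap 5 stands proud of fully home on its tube, m (0 = fully home, against a hard stop). It slides down under a push of about 5 N and stays where it is left.

How it is judged:
On the way:
1. all five caps are fully home (within 2 mm) while the cover is still shut (value of joint each of cap1, cap2, cap3, cap4, cap5 below 0.002 m and value of joint cover below 0.08 rad), for 0.2 s.
At the end, for the whole second after the job is handed in: the cover is held still by the gripper's fingers alone, at its handle (grasp within 70 mm of the bar's middle), with its pin within 8 mm of the mark (about 4 degrees), all five caps are within 2 mm of fully home, and the tubes stand upright in the rack (distance between pin and mark below 0.008 m and distance between the grasp point and handle below 0.07 m and contact force between the fingers and heater above 0.8 N and velocity of joint cover between -0.05 and 0.05 rad/s and value of joint each of cap1, cap2, cap3, cap4, cap5 below 0.002 m and angle between each of cap1_top, cap2_top, cap3_top, cap4_top, cap5_top's own z axis and vertical below 0.15 rad and z of each of cap1_top, cap2_top, cap3_top, cap4_top, cap5_top in the frame of rack below 0.102 m and contact force between each of vortex, dishes, bottle, rack and heater below 0.1 N); the arm keeps its last pose, push and grip.
It fails at once if the index is shifted by more than 5 mm on its quadrant (distance of mark from where it was at the start of the episode above 0.005 m).
It fails at once if the rack is pushed more than 40 mm away or tipped (distance of rack from where it was at the start of the episode above 0.04 m or angle between rack's own z axis and vertical above 0.2 rad).
It fails at once if the mixer, the dishes or the bottle is moved by more than 30 mm (distance of any of vortex, dishes, bottle from where it was at the start of the episode above 0.03 m).
It also fails if it takes over 61 s, if anything falls off the work surface, if the arm or the gripper's body presses on something with over 40 N, if the wrist force passes 120 N, or if a joint passes its speed limit or range.

## Working session

There is one attempt and no reset: what is moved stays moved. The work goes in short steps, Python scripts to look and compute and a tool call to move; the robot and the scene stay as the last step left them, time stands still between calls to the robot, and variables do not carry over. Pictures are saved under pics/ and viewed, about 8 in all and at most 12, crops included, and the job is handed in when it is done.

Besides the shell and the picture viewer there is one more tool, called as a command line: name --pt "numbers of a row" for each row, then --argument value for the rest. apply_moves: Moves the arm, as the interface text tells. Its arguments: {"type":"object","properties":{"jaw":{"type":"array"},"dp":{"type":"array"},"twist":{"type":"array"},"newtons":{"type":"number"}},"required":["jaw","dp","twist"]}

```bash
mkdir -p pics; ls
python3 - <<'E'
from cell import arm
import cv2,numpy as np
print(arm.sense())
for n in("scene","side","wrist"):
    p=arm.camera_params(n);print(n,{k:np.round(v,4).tolist() for k,v in p.items()})
    cv2.imwrite(f"pics/{n}0.png",arm.snapshot(n))
E
```

```text
pics
{'t': 0.0, 'joint_positions': array([ 1.60109620e+00,  3.59378011e-01,  1.10570076e-02, -3.61893010e-04,
       -1.22408930e+00, -2.88082500e-01]), 'joint_velocities': array([ 0.00023131, -0.00121897,  0.00108112, -0.0003236 , -0.00077093,
       -0.00134998]), 'effort': array([ 4.75042616e-04, -5.83319449e+01,  2.93423671e+01,  6.93686396e+00,
       -5.79632135e-03, -6.50658194e-06]), 'ee_pos': array([0.17199764, 0.65224877, 0.24736647]), 'tcp_rot': array([ 3.11387445e+00, -4.03783901e-01, -1.25771092e-04]), 'ft_force': array([-0.08159986, -0.04513637,  0.32835087]), 'torque': array([0.04169491, 0.00834418, 0.01874959]), 'opening': 0.08524217312533856}
scene {'intrinsics': [[545.1082, 0.0, 320.098], [0.0, 545.1082, 244.6936], [0.0, 0.0, 1.0]], 'k1': -0.1326, 'rvec': [0.9748, 2.6367, -0.8409], 'tvec': [0.4686, -0.2484, 1.8291]}
side {'intrinsics': [[502.1007, 0.0, 316.5535], [0.0, 502.1007, 236.042], [0.0, 0.0, 1.0]], 'k1': -0.0169, 'rvec': [0.5045, -2.6803, 1.267], 'tvec': [0.5728, 0.2295, 1.188]}
wrist {'intrinsics': [[330.5253, 0.0, 318.3963], [0.0, 330.5253, 240.7024], [0.0, 0.0, 1.0]], 'k1': -0.0118, 'hand_eye': [[0.0, -0.9533, -0.3019, 0.078], [1.0, 0.0002, -0.0006, -0.0009], [0.0007, -0.3019, 0.9533, -0.125], [0.0, 0.0, 0.0, 1.0]]}
```

View pics/scene0.png

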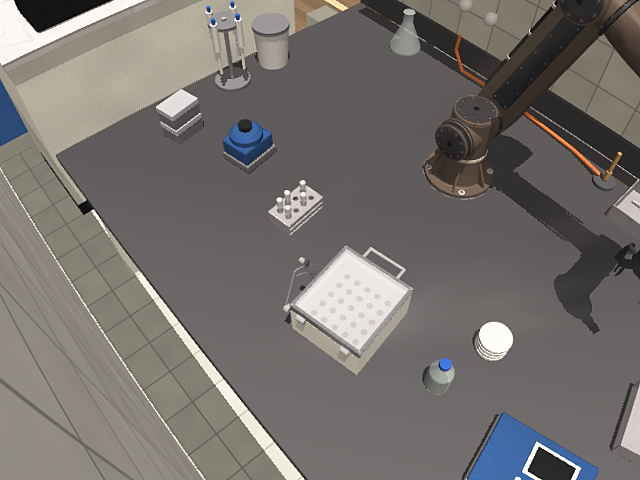

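View pics/side0.png

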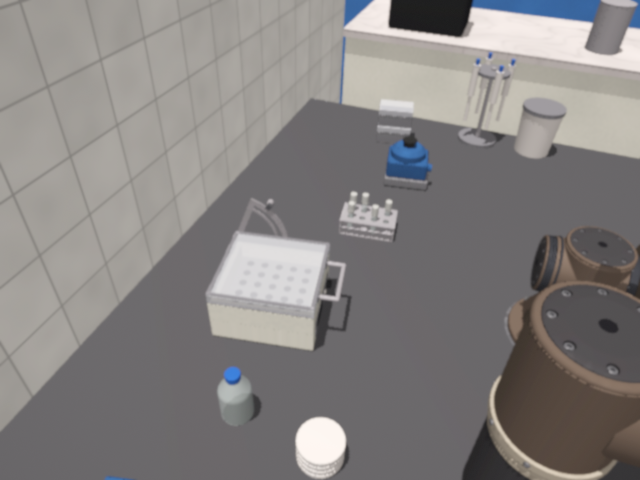

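View pics/wrist0.png

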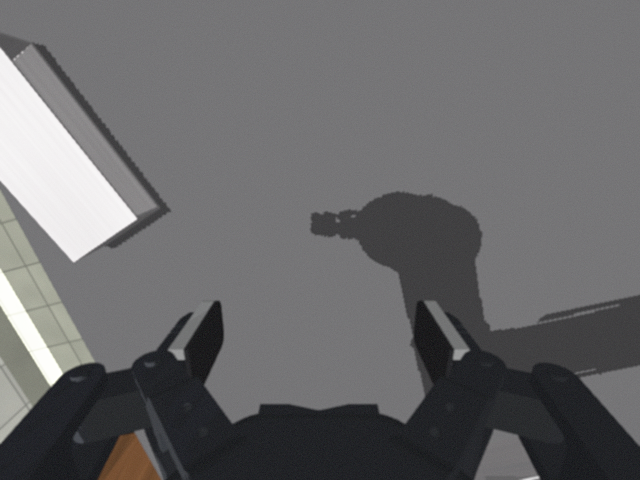

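The pictures show the heater around scene (350,300), with the rack at (296,206), caps on top and the quadrant's thumbscrew near (303,261). The side view also has the rack at (368,215). Next I'll enlarge those areas.

```bash
cat > h.py <<'E'
import numpy as np,cv2
from scipy.spatial.transform import Rotation as R
from cell import arm
def cam(n,pose=None):
    p=arm.camera_params(n);K=np.array(p["intrinsics"]);d=np.array([p["k1"],0,0,0.])
    if n!="wrist": return K,d,R.from_rotvec(np.ravel(p["rvec"])).as_matrix(),np.ravel(p["tvec"])
    H=np.array(p["hand_eye"]);T=np.eye(4);T[:3,:3]=R.from_rotvec(pose[1]).as_matrix();T[:3,3]=pose[0]
    M=np.linalg.inv(T@H);return K,d,M[:3,:3],M[:3,3]
def ray(c,uv):
    K,d,Rm,t=c;x=cv2.undistortPoints(np.array(uv,float).reshape(-1,1,2),K,d).reshape(-1,2)
    v=np.c_[x,np.ones(len(x))]@Rm;return -Rm.T@t,v/np.linalg.norm(v,axis=1)[:,None]
def atz(c,uv,z):
    o,v=ray(c,uv);return o+v*((np.asarray(z)-o[2])/v[:,2])[:,None]
def proj(c,P):
    K,d,Rm,t=c;return cv2.projectPoints(np.array(P,float).reshape(-1,3),cv2.Rodrigues(Rm)[0],t,K,d)[0].reshape(-1,2)
def tri(c1,u1,c2,u2):
    o1,a=ray(c1,u1);o2,b=ray(c2,u2);out=[]
    for p,q in zip(a,b):
        s=np.linalg.lstsq(np.c_[p,-q],o2-o1,rcond=None)[0];out.append((o1+s[0]*p+o2+s[1]*q)/2)
    return np.array(out)
E
python3 - <<'E'
import cv2
a=cv2.imread("pics/scene0.png");b=cv2.imread("pics/side0.png")
f=lambda i,x,y,w,h,s:cv2.resize(i[y:y+h,x:x+w],None,fx=s,fy=s,interpolation=cv2.INTER_CUBIC)
cv2.imwrite("pics/c1.png",cv2.vconcat([cv2.hconcat([f(a,262,170,66,66,6),f(b,335,182,66,66,6)])]))
cv2.imwrite("pics/c2.png",f(a,275,235,150,145,4))
E
```

```text
(no output)
```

View pics/c1.png

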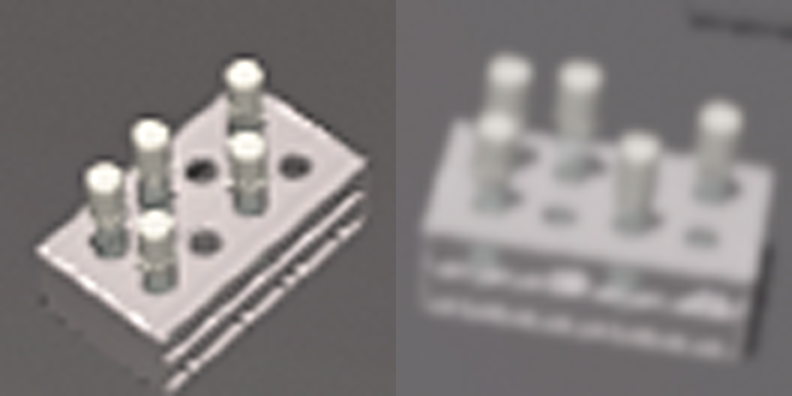

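View pics/c2.png

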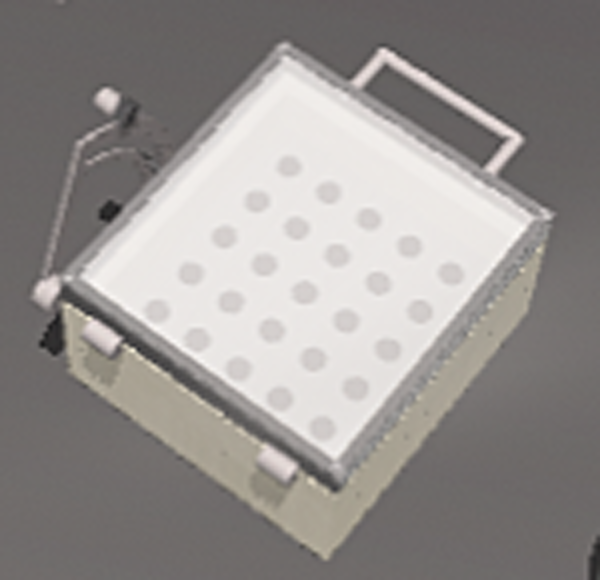

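Crop c1 shows five caps, with tops in scene crop pixels at A(104,177), B(150,132), C(245,73), D(247,143) and E(155,222). In the side crop they're at (510,70), (580,76), (720,116), (640,148) and (497,126). Crop c2 has the bar from (383,52) to (521,139), and the thumbscrew at (107,100).

Run:
```python
from h import *
np.set_printoptions(precision=4,suppress=True)
s=lambda P,k,o:(np.array(P,float)+.5)/k-.5+o
S=cam("scene");D=cam("side")
cs=s([(104,177),(150,132),(245,73),(247,143),(155,222)],6,(262,170))
cd=s([(510-396,70),(580-396,76),(720-396,116),(640-396,148),(497-396,126)],6,(335,182))
print("caps tri",tri(S,cs,D,cd));print("z96",atz(S,cs,.096));print("z106",atz(S,cs,.106))
r=atz(S,s([(38,248),(165,340),(367,162)],6,(262,170)),.05);print("rack",r,(r[0]+r[2])/2)
print("holes",atz(S,s([(202,170),(295,166),(206,243)],6,(262,170)),.05))
b=atz(S,s([(383,52),(521,139)],4,(275,235)),.123);print("bar",b,b.mean(0),np.linalg.norm(b[0]-b[1]))
c=atz(S,s([(283,45),(548,215),(343,480),(68,282)],4,(275,235)),.138);print("cover",c)
print("screw",tri(S,s([(107,100)],4,(275,235)),D,[(269,204)]))
```

```text
caps tri [[ 0.5858 -0.2246  0.1024]
 [ 0.5522 -0.2298  0.1053]
 [ 0.4848 -0.2372  0.095 ]
 [ 0.5135 -0.2008  0.0933]
 [ 0.5807 -0.1908  0.0937]]
z96 [[ 0.582  -0.2302  0.096 ]
 [ 0.5461 -0.2384  0.096 ]
 [ 0.4843 -0.2379  0.096 ]
 [ 0.5135 -0.2007  0.096 ]
 [ 0.5807 -0.1907  0.096 ]]
z106 [[ 0.5867 -0.2231  0.106 ]
 [ 0.551  -0.2313  0.106 ]
 [ 0.4897 -0.2308  0.106 ]
 [ 0.5188 -0.1939  0.106 ]
 [ 0.5855 -0.1839  0.106 ]]
rack [[ 0.6151 -0.2474  0.05  ]
 [ 0.6027 -0.1589  0.05  ]
 [ 0.4503 -0.1813  0.05  ]] [ 0.5327 -0.2144  0.05  ]
holes [[ 0.5188 -0.2331  0.05  ]
 [ 0.4805 -0.2037  0.05  ]
 [ 0.548  -0.1939  0.05  ]]
bar [[0.5111 0.0903 0.123 ]
 [0.4898 0.2024 0.123 ]] [0.5004 0.1464 0.123 ] 0.1141108035634037
cover [[0.5668 0.0486 0.138 ]
 [0.5267 0.2605 0.138 ]
 [0.753  0.3092 0.138 ]
 [0.793  0.0964 0.138 ]]
screw [[0.7185 0.0489 0.2131]]
```

```bash
cat > plan.py <<'E'
from h import *
def plan(target,yawx=None,n=5,step=55,start=None):
    """rows to world target (m), tool x yaw (deg), straight line; prints dp/twist; tool points down"""
    s=arm.sense();M=R.from_rotvec(s["tcp_rot"]).as_matrix();p=s["ee_pos"] if start is None else np.array(start)
    y0=np.degrees(np.arctan2(M[1,0],M[0,0]));tw=0 if yawx is None else -((yawx-y0+180)%360-180)
    d=np.array(target)-p;k=max(int(np.ceil(np.linalg.norm(d)*1000/step)),int(np.ceil(abs(tw)/10)),1)
    rows=[];T=[];y=y0
    for i in range(k):
        a=np.radians(y);X=np.array([np.cos(a),np.sin(a),0]);Y=np.array([X[1],-X[0],0])
        v=d/k*1000;rows.append([round(v@X,1),round(v@Y,1),round(-v[2],1)]);T.append(round(tw/k,1));y-=tw/k
    print("yaw0",y0.round(1),"pos",p.round(4),"F",s["ft_force"].round(1));print(rows,T)
E
python3 - <<'E'
from plan import *
plan([.44,.15,.25],-79,step=58)
E
```

```text
yaw0 -14.8 pos [0.172  0.6524 0.2476] F [-0.1  0.   0. ]
[[np.float64(38.7), np.float64(41.7), np.float64(-0.2)], [np.float64(43.1), np.float64(37.1), np.float64(-0.2)], [np.float64(47.0), np.float64(32.1), np.float64(-0.2)], [np.float64(50.3), np.float64(26.6), np.float64(-0.2)], [np.float64(53.0), np.float64(20.8), np.float64(-0.2)], [np.float64(55.0), np.float64(14.8), np.float64(-0.2)], [np.float64(56.3), np.float64(8.5), np.float64(-0.2)], [np.float64(56.9), np.float64(2.2), np.float64(-0.2)], [np.float64(56.8), np.float64(-4.2), np.float64(-0.2)], [np.float64(56.0), np.float64(-10.5), np.float64(-0.2)]] [np.float64(6.4), np.float64(6.4), np.float64(6.4), np.float64(6.4), np.float64(6.4), np.float64(6.4), np.float64(6.4), np.float64(6.4), np.float64(6.4), np.float64(6.4)]
```

apply_moves --jaw '[0,0,0,0,0]' --pt "39 42 0" --pt "43 37 0" --pt "47 32 0" --pt "50 27 0" --pt "53 21 0" --twist '[6.4,6.4,6.4,6.4,6.4]' --newtons 40

```text
t: 0.78
ee_pos: [0.3063, 0.3995, 0.2482]
tcp_rot: [2.881, -1.252, -0.0]
ft_force: [1.6, 0.9, 0.2]
opening: 0.0002
```

apply_moves --jaw '[0,0,0,0,0]' --pt "55 15 0" --pt "56 8 0" --pt "57 2 0" --pt "57 -4 0" --pt "56 -10 0" --twist '[6.4,6.4,6.4,6.4,6.4]'

```text
t: 1.4
ee_pos: [0.4407, 0.1487, 0.2485]
tcp_rot: [-2.424, 1.997, -0.0]
ft_force: [0.6, 0.6, -0.1]
opening: -0.0005
```

Run:
```python
from plan import *
plan([.545,-.135,.235],-79,step=58)
```

```text
yaw0 -79.0 pos [0.4407 0.1487 0.2485] F [ 0.6  0.6 -0.1]
[[np.float64(49.7), np.float64(-8.0), np.float64(2.2)], [np.float64(49.7), np.float64(-8.0), np.float64(2.2)], [np.float64(49.7), np.float64(-8.0), np.float64(2.2)], [np.float64(49.7), np.float64(-8.0), np.float64(2.2)], [np.float64(49.7), np.float64(-8.0), np.float64(2.2)], [np.float64(49.7), np.float64(-8.0), np.float64(2.2)]] [np.float64(0.0), np.float64(0.0), np.float64(0.0), np.float64(0.0), np.float64(0.0), np.float64(0.0)]
```

apply_moves --jaw '[0,0,0,0,0]' --pt "59 -10 3" --pt "59 -10 3" --pt "59 -10 3" --pt "59 -10 2" --pt "59 -10 2" --twist '[0,0,0,0,0]'

```text
t: 2.02
ee_pos: [0.5471, -0.1312, 0.2352]
tcp_rot: [-2.428, 1.993, -0.0]
ft_force: [0.7, 0.8, 0.7]
opening: -0.0002
```

Run:
```python
from plan import *
s=arm.sense();print(s["t"],s["ee_pos"],s["joint_positions"])
im=arm.snapshot("wrist");cv2.imwrite("pics/w1.png",im)
print(proj(cam("wrist",(s["ee_pos"],s["tcp_rot"])),[(.586,-.225,.104),(.552,-.230,.106),(.484,-.238,.096),(.5135,-.2,.096),(.5807,-.19,.096)]).round())
```

```text
2.025 [ 0.54714334 -0.13119808  0.23523862] [ 1.12486503e-01  1.83951941e-01 -2.59001941e-01 -4.52024907e-05
 -1.12766826e+00  8.35739026e-02]
[[292. 103.]
 [340. 105.]
 [430. 114.]
 [380. 157.]
 [292. 153.]]
```

View pics/w1.png

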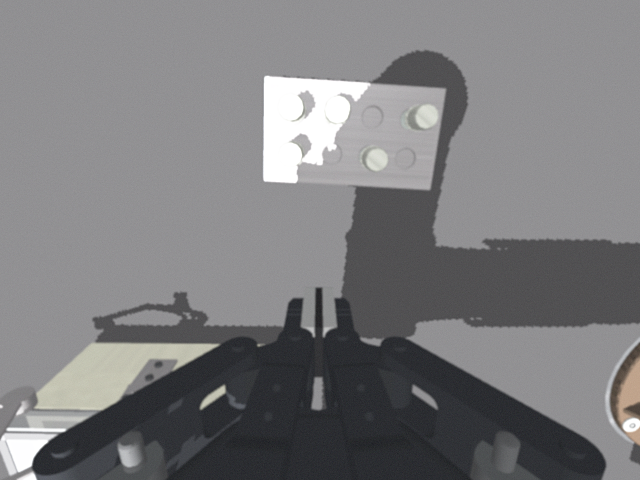

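The wrist picture shows cap tops at about A(293,107), B(338,109), C(426,117), D(376,159) and E(291,153), within about 4 px of where I predicted. I'll refine A and B from these.

Run:
```python
from plan import *
c=cam("wrist",(np.array([.54714,-.1312,.23524]),arm.sense()["tcp_rot"]))
u=[(293,107),(338,109),(426,117),(376,159),(291,153)]
w=atz(c,u,[.105,.105,.096,.096,.096]);print(w.round(4))
S=cam("scene")
# wrist+scene triangulation for heights
s=(np.array([(104,177),(150,132),(245,73),(247,143),(155,222)])+.5)/6-.5+np.array([262,170])
print(tri(c,u,S,s).round(4))
plan([*w[0][:2],.145],step=60)
plan([*w[1][:2],.145],step=60,start=[*w[0][:2],.145])
```

```text
[[ 0.5847 -0.2226  0.105 ]
 [ 0.5526 -0.2275  0.105 ]
 [ 0.4861 -0.2357  0.096 ]
 [ 0.5156 -0.1984  0.096 ]
 [ 0.5813 -0.1901  0.096 ]]
[[ 0.5854 -0.2233  0.1048]
 [ 0.5532 -0.2273  0.1112]
 [ 0.4869 -0.2351  0.1001]
 [ 0.5158 -0.1984  0.0996]
 [ 0.5812 -0.1902  0.0968]]
yaw0 -78.9 pos [ 0.5485 -0.1364  0.2343] F [ 5.5 -2.6  2.3]
[[np.float64(30.5), np.float64(-6.3), np.float64(29.8)], [np.float64(30.5), np.float64(-6.3), np.float64(29.8)], [np.float64(30.5), np.float64(-6.3), np.float64(29.8)]] [0.0, 0.0, 0.0]
yaw0 -78.9 pos [ 0.5847 -0.2226  0.145 ] F [ 5.5 -2.6  2.3]
[[np.float64(-1.3), np.float64(32.4), np.float64(-0.0)]] [0.0]
```

apply_moves --jaw '[0,0,0,0,0]' --pt "30 -6 30" --pt "31 -7 30" --pt "30 -6 29" --pt "0 0 15" --pt "0 0 0" --twist '[0,0,0,0,0]'

```text
t: 2.7
ee_pos: [0.582, -0.2145, 0.1298]
tcp_rot: [2.426, -1.993, -0.004]
ft_force: [-0.0, 0.4, 0.4]
opening: -0.0002
```

apply_moves --jaw '[0,0,0,0,0]' --pt "0 0 4" --pt "0 0 3" --pt "0 0 3" --pt "0 0 3" --pt "0 0 0" --twist '[0,0,0,0,0]'

```text
t: 3.32
ee_pos: [0.5835, -0.2148, 0.1188]
tcp_rot: [-2.428, 1.993, -0.001]
ft_force: [-1.1, 0.2, 4.2]
opening: -0.0001
```

apply_moves --jaw '[0,0,0,0,0]' --pt "0 0 -8" --pt "8 0 0" --pt "0 0 6" --pt "0 0 4" --pt "0 0 2" --twist '[0,0,0,0,0]'

```text
t: 3.95
ee_pos: [0.5848, -0.2228, 0.1143]
tcp_rot: [2.428, -1.993, 0.0]
ft_force: [0.1, 0.6, 5.0]
opening: 0.0001
```

apply_moves --jaw '[0,0,0,0,0]' --pt "0 0 1" --pt "0 0 1" --pt "0 0 1" --pt "0 0 0" --pt "0 0 0" --twist '[0,0,0,0,0]'

```text
t: 4.58
ee_pos: [0.5858, -0.223, 0.113]
tcp_rot: [-2.428, 1.992, -0.004]
ft_force: [-0.4, 0.1, 10.9]
opening: -0.0002
```

apply_moves --jaw '[0,0,0,0,0]' --pt "0 0 2" --pt "0 0 0" --pt "0 0 -22" --pt "-2 32 0" --pt "0 0 0" --twist '[0,0,0,0,0]'

```text
t: 5.2
ee_pos: [0.5507, -0.2267, 0.131]
tcp_rot: [2.427, -1.995, -0.003]
ft_force: [0.1, -0.3, 0.7]
opening: -0.0001
```

apply_moves --jaw '[0,0,0,0,0]' --pt "0 0 10" --pt "0 0 4" --pt "0 0 3" --pt "0 0 2" --pt "0 0 1" --twist '[0,0,0,0,0]'

```text
t: 5.82
ee_pos: [0.555, -0.2274, 0.1129]
tcp_rot: [-2.429, 1.991, -0.005]
ft_force: [-1.7, 1.3, 18.2]
opening: 0.0001
```

apply_moves --jaw '[0,0,0,0,0]' --pt "0 0 1" --pt "0 0 1" --pt "0 0 0" --pt "0 0 0" --pt "0 0 0" --twist '[0,0,0,0,0]'

```text
t: 6.45
ee_pos: [0.5554, -0.2276, 0.1128]
tcp_rot: [-2.429, 1.99, -0.008]
ft_force: [-4.8, 1.5, 26.8]
opening: 0.0
```

apply_moves --jaw '[0,0,0,0,0]' --pt "0 0 -22" --pt "-3 33 0" --pt "-2 34 0" --pt "0 0 10" --pt "0 0 7" --twist '[0,0,0,0,0]'

```text
t: 7.08
ee_pos: [0.4864, -0.235, 0.1134]
tcp_rot: [2.428, -1.993, -0.001]
ft_force: [-0.5, 0.1, 0.6]
opening: 0.0004
```

apply_moves --jaw '[0,0,0,0,0]' --pt "0 0 1" --pt "0 0 1" --pt "0 0 1" --pt "0 0 1" --pt "0 0 0" --twist '[0,0,0,0,0]'

```text
t: 7.7
ee_pos: [0.4887, -0.2356, 0.1128]
tcp_rot: [-2.43, 1.991, -0.006]
ft_force: [-5.2, 2.0, 24.0]
opening: 0.0005
```

apply_moves --jaw '[0,0,0,0,0]' --pt "0 0 -22" --pt "-31 -36 0" --pt "0 0 0" --pt "0 0 10" --pt "0 0 8" --twist '[0,0,0,0,0]'

```text
t: 8.32
ee_pos: [0.5148, -0.1978, 0.1128]
tcp_rot: [2.427, -1.993, -0.002]
ft_force: [-2.9, 2.1, 16.5]
opening: -0.0001
```

apply_moves --jaw '[0,0,0,0,0]' --pt "0 0 -22" --pt "2 -33 0" --pt "2 -33 0" --pt "0 0 10" --pt "0 0 8" --twist '[0,0,0,0,0]'

```text
t: 8.95
ee_pos: [0.5797, -0.189, 0.1165]
tcp_rot: [2.426, -1.994, -0.003]
ft_force: [0.5, 0.5, 0.5]
opening: -0.0001
```

apply_moves --jaw '[0,0,0,0,0]' --pt "0 0 2" --pt "0 0 2" --pt "0 0 0" --pt "0 0 -30" --pt "0 0 -40" --twist '[0,0,0,0,0]'

```text
t: 9.57
ee_pos: [0.5803, -0.1887, 0.1845]
tcp_rot: [2.427, -1.993, -0.002]
ft_force: [0.5, -0.2, -0.1]
opening: 0.0002
```

Run:
```python
from plan import *
plan([.40,.1,.26],-79,step=58)
```

```text
yaw0 -78.8 pos [ 0.5803 -0.1887  0.1845] F [ 0.5 -0.2 -0.1]
[[np.float64(-45.5), np.float64(17.2), np.float64(-10.8)], [np.float64(-45.5), np.float64(17.3), np.float64(-10.8)], [np.float64(-45.4), np.float64(17.3), np.float64(-10.8)], [np.float64(-45.4), np.float64(17.3), np.float64(-10.8)], [np.float64(-45.4), np.float64(17.3), np.float64(-10.8)], [np.float64(-45.4), np.float64(17.4), np.float64(-10.8)], [np.float64(-45.4), np.float64(17.4), np.float64(-10.8)]] [np.float64(0.0), np.float64(0.0), np.float64(0.0), np.float64(0.0), np.float64(0.0), np.float64(0.0), np.float64(0.0)]
```

apply_moves --jaw '[0,0,0,0,30]' --pt "0 0 -58" --pt "-20 0 -50" --pt "-58 -12 -8" --pt "-58 -12 0" --pt "-58 -12 0" --twist '[0,0,0,0,0]'

```text
t: 10.2
ee_pos: [0.5782, 0.0102, 0.3013]
tcp_rot: [-2.426, 1.993, -0.001]
ft_force: [0.6, 0.4, 0.2]
opening: 0.017
```

apply_moves --jaw '[30,30,30,30,30]' --pt "-58 -12 0" --pt "-58 -12 0" --pt "-58 -12 0" --pt "-34 -7 0" --pt "0 0 0" --twist '[0,0,0,0,0]'

```text
t: 10.82
ee_pos: [0.5798, 0.2234, 0.3001]
tcp_rot: [-2.431, 1.99, 0.0]
ft_force: [0.0, 0.1, -0.0]
opening: 0.03
```

Run:
```python
from plan import *
s=arm.sense();print(s["t"],s["ee_pos"].tolist(),s["tcp_rot"].tolist(),s["opening"])
im=arm.snapshot("wrist");cv2.imwrite("pics/w2.png",im)
print(proj(cam("wrist",(s["ee_pos"],s["tcp_rot"])),[(.511,.090,.123),(.490,.202,.123),(.7185,.0489,.2131)]).round())
```

```text
10.825 [0.5798033750030789, 0.22344378436510692, 0.30012155211220004] [-2.431159329172107, 1.9897074666295178, 0.00023588209104157348] 0.029961571283301094
[[ 432.   86.]
 [ 418.  218.]
 [ 121. -113.]]
```

View pics/w2.png

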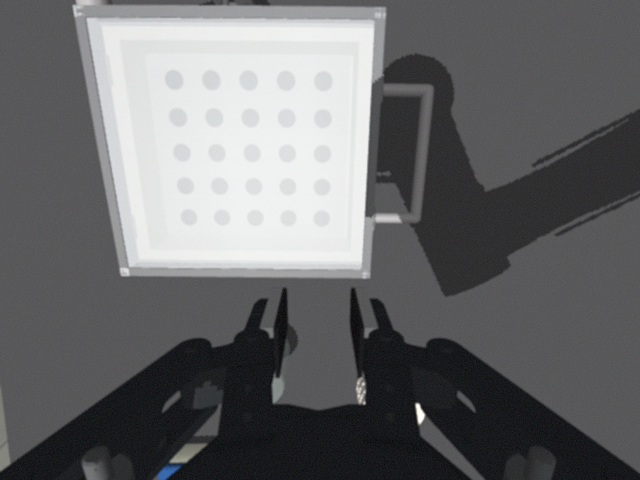

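The wrist view shows the bar from (428,88) to (416,218), and the cover's corners at (381,12), (367,275), (125,272) and (79,10). The index is out of view.

Run:
```python
from plan import *
from scipy.optimize import least_squares
np.set_printoptions(precision=4,suppress=True)
c=cam("wrist",(np.array([.5798,.2234,.3001]),np.array([-2.43116,1.98971,.00024])))
b=atz(c,[(428,89),(416,217)],.123);print(b,b.mean(0),np.linalg.norm(b[1]-b[0]),np.degrees(np.arctan2(-(b[1]-b[0])[0],(b[1]-b[0])[1])))
q=atz(c,[(381,12),(367,275),(125,272),(79,10)],.138);print(q)
def head(bm,yaw): 
    y=np.radians(yaw);return np.array([np.cos(y),np.sin(y),0]),np.array([-np.sin(y),np.cos(y),0])
S=cam("scene");D=cam("side");us=np.array([301.4,259.6]);ud=np.array([269.5,204.])
for bm,yaw in [((.5004,.1464),11),(b.mean(0)[:2],11),(((np.array((.5004,.1464))+b.mean(0)[:2])/2),11.3)]:
    X,Y=head(bm,yaw);h=np.array([*bm,.11])+.277*X
    def P(th,yy,r=.136):
        a=np.radians(th+5.15);return h-X*r*np.cos(a)+Y*yy+np.array([0,0,r*np.sin(a)])
    f=lambda v:np.r_[proj(S,P(*v))[0]-us,proj(D,P(*v))[0]-ud]
    r=least_squares(f,[45,-.125]);print("hinge",h,"th,y",r.x,"res",r.fun)
    for y in(-.125,-.135): print(y,[least_squares(lambda v:proj(C,P(v[0],y))[0]-u,[45]).x for C,u in((S,us),(D,ud))])
```

```text
[[0.5133 0.0931 0.123 ]
 [0.492  0.2013 0.123 ]] [0.5027 0.1472 0.123 ] 0.11031885817519545 11.181939246359992
[[0.5676 0.0517 0.138 ]
 [0.5265 0.2619 0.138 ]
 [0.7509 0.3042 0.138 ]
 [0.791  0.0945 0.138 ]]
hinge [0.7723 0.1993 0.11  ] th,y [47.3157 -0.1345] res [ 1.2738  0.5033  0.6383 -1.8008]
-0.125 [array([52.3363]), array([47.3517])]
-0.135 [array([48.9947]), array([46.6987])]
hinge [0.7746 0.2001 0.11  ] th,y [46.144  -0.1359] res [ 0.9137  0.7065  0.7012 -1.4866]
-0.125 [array([51.1946]), array([46.5269])]
-0.135 [array([47.7404]), array([45.8494])]
hinge [0.7732 0.2011 0.11  ] th,y [46.3758 -0.1366] res [ 0.9848  0.6631  0.6914 -1.5508]
-0.125 [array([51.6959]), array([46.7662])]
-0.135 [array([48.3348]), array([46.0861])]
```

Run:
```python
from plan import *
plan([.500,.147,.20],-78.8,step=40)
```

```text
yaw0 -78.7 pos [0.5799 0.2221 0.3003] F [-0.5 -1.3  0.1]
[[np.float64(14.5), np.float64(23.3), np.float64(25.1)], [np.float64(14.5), np.float64(23.3), np.float64(25.1)], [np.float64(14.5), np.float64(23.3), np.float64(25.1)], [np.float64(14.5), np.float64(23.2), np.float64(25.1)]] [np.float64(0.0), np.float64(0.0), np.float64(0.0), np.float64(0.0)]
```

apply_moves --jaw '[24,24,24,24,24]' --pt "20 31 0" --pt "19 31 20" --pt "19 31 40" --pt "0 0 38" --pt "0 0 0" --twist '[0,0,0,0,0]'

```text
t: 11.5
ee_pos: [0.4988, 0.144, 0.2009]
tcp_rot: [2.424, -1.993, -0.002]
ft_force: [-0.3, -0.2, 0.1]
opening: 0.0239
```

Run:
```python
from plan import *
plan([.500,.147,.16],-78.8,step=40)
s=arm.sense();im=arm.snapshot("wrist");cv2.imwrite("pics/w3.png",im);print(s["ee_pos"].tolist(),s["tcp_rot"].tolist())
```

```text
yaw0 -78.9 pos [0.4988 0.144  0.2009] F [-0.3 -0.2  0.1]
[[np.float64(-1.3), np.float64(-0.9), np.float64(20.4)], [np.float64(-1.3), np.float64(-0.9), np.float64(20.4)]] [np.float64(-0.0), np.float64(-0.0)]
[0.49875895368900536, 0.14400728049861036, 0.2008883224196316] [2.4237434899010393, -1.9929914251748606, -0.001963618130687244]
```

View pics/w3.png

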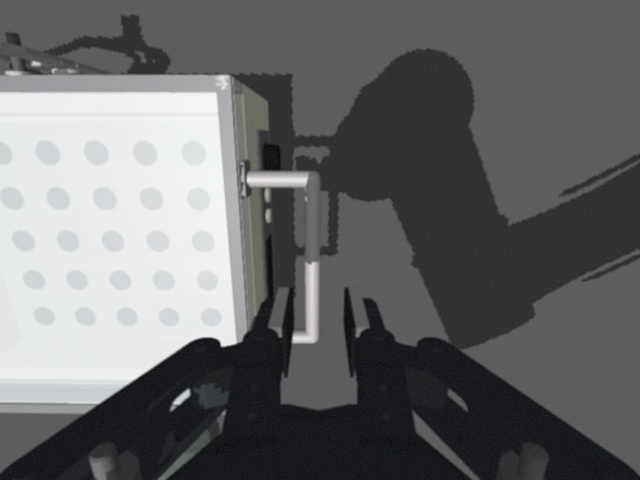

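The bar runs vertically at column 312, from row 180 to 340, midway between the pads but about 4 mm towards the heater. I'll shift by that and descend.

apply_moves --jaw '[24,24,24,24,24]' --pt "-3 -4 10" --pt "0 0 25" --pt "0 0 25" --pt "0 0 20" --pt "0 0 0" --twist '[0,0,0,0,0]'

```text
t: 12.18
ee_pos: [0.5037, 0.1499, 0.1216]
tcp_rot: [2.427, -1.992, -0.001]
ft_force: [0.7, 0.6, 1.3]
opening: 0.024
```

apply_moves --jaw '[0,0,0,0,0]' --pt "0 0 0" --pt "0 0 0" --pt "0 0 0" --pt "0 0 0" --pt "0 0 0" --twist '[0,0,0,0,0]' --newtons 60

```text
t: 12.8
ee_pos: [0.502, 0.1494, 0.1228]
tcp_rot: [2.426, -1.993, -0.003]
ft_force: [-8.1, 0.9, 0.9]
opening: 0.0079
```

```bash
cat > arc.py <<'E'
from plan import *
# heater swing rows: (forward along heater x = -tool y, up = -tool z), bar angle from th0 to th1 deg
def arc(th0,th1,n):
    t=np.radians(np.linspace(th0,th1,n+1)+2.69);x=-277.3*np.cos(t);z=277.3*np.sin(t)
    return [[0,round(float(-a),1),round(float(-b),1)] for a,b in zip(np.diff(x),np.diff(z))]
if __name__=="__main__":
    s=arm.sense();print(s["t"],s["ee_pos"].round(4),s["ft_force"].round(1),s["opening"]);print(arc(0,44,22))
E
python3 arc.py
```

```text
12.8 [0.502  0.1494 0.1228] [-8.1  0.9  0.9] 0.007896078801442937
[[0, -0.6, -9.7], [0, -1.0, -9.6], [0, -1.3, -9.6], [0, -1.6, -9.5], [0, -2.0, -9.5], [0, -2.3, -9.4], [0, -2.6, -9.3], [0, -2.9, -9.2], [0, -3.3, -9.1], [0, -3.6, -9.0], [0, -3.9, -8.9], [0, -4.2, -8.7], [0, -4.5, -8.6], [0, -4.8, -8.4], [0, -5.1, -8.2], [0, -5.4, -8.1], [0, -5.6, -7.9], [0, -5.9, -7.7], [0, -6.2, -7.4], [0, -6.4, -7.2], [0, -6.7, -7.0], [0, -6.9, -6.8]]
```

apply_moves --jaw '[0,0,0,0,0]' --pt "0 0 -9.7" --pt "0 -1 -9.6" --pt "0 -1.3 -9.6" --pt "0 -1.6 -9.5" --pt "0 -2 -9.5" --twist '[0,0,0,0,0]'

```text
t: 13.42
ee_pos: [0.5082, 0.1505, 0.1711]
tcp_rot: [2.426, -1.993, -0.002]
ft_force: [-5.4, 0.5, -3.0]
opening: 0.0076
```

apply_moves --jaw '[0,0,0,0,0]' --pt "0 -2.3 -9.4" --pt "0 -2.6 -9.3" --pt "0 -2.9 -9.2" --pt "0 -3.3 -9.1" --pt "0 -3.6 -9" --twist '[0,0,0,0,0]'

```text
t: 14.05
ee_pos: [0.5223, 0.1532, 0.2171]
tcp_rot: [2.426, -1.993, -0.003]
ft_force: [-8.6, -0.7, -0.1]
opening: 0.0081
```

apply_moves --jaw '[0,0,0,0,0]' --pt "0 -3 -9" --pt "0 -3.7 -9" --pt "0 -4.5 -8.6" --pt "0 -4.8 -8.4" --pt "0 -5.1 -8.2" --twist '[0,0,0,0,0]'

```text
t: 14.68
ee_pos: [0.5438, 0.1574, 0.2602]
tcp_rot: [2.427, -1.993, -0.001]
ft_force: [-6.6, -2.0, 0.5]
opening: 0.0076
```

apply_moves --jaw '[0,0,0,0,0]' --pt "0 -5.4 -8.1" --pt "0 -5.6 -7.9" --pt "0 -5.9 -7.7" --pt "0 -6.2 -7.4" --pt "0 -6.4 -7.2" --twist '[0,0,0,0,0]'

```text
t: 15.3
ee_pos: [0.5727, 0.1629, 0.2994]
tcp_rot: [2.427, -1.992, -0.001]
ft_force: [-9.7, -2.2, 4.6]
opening: 0.0076
```

apply_moves --jaw '[0,0,0,0,0]' --pt "0 -6.7 -7" --pt "0 -6.9 -6.8" --pt "0 -7 -6.6" --pt "0 0 0" --pt "0 0 0" --twist '[0,0,0,0,0]'

```text
t: 15.92
ee_pos: [0.5932, 0.1669, 0.3205]
tcp_rot: [2.428, -1.993, 0.001]
ft_force: [-10.1, -2.4, 7.8]
opening: 0.008
```

Run:
```python
from plan import *
s=arm.sense();p=s["ee_pos"]-np.array([.772,.2,.112]);y=np.radians(11.1)
x=p[0]*np.cos(y)+p[1]*np.sin(y);print(s["ee_pos"],s["ft_force"],"r",np.hypot(x,p[2]),"th",np.degrees(np.arctan2(p[2],-x))-2.69)
f=lambda i,x,y,w,h,k:cv2.resize(i[y:y+h,x:x+w],None,fx=k,fy=k,interpolation=cv2.INTER_CUBIC)
a=arm.snapshot("scene");b=arm.snapshot("side");w=arm.snapshot("wrist")
for n,i in zip("abw",(a,b,w)):cv2.imwrite(f"pics/e_{n}.png",i)
cv2.imwrite("pics/e1.png",cv2.hconcat([f(a,275,245,50,75,8),f(b,235,190,50,75,8)]))
```

```text
[0.59319529 0.16685227 0.32051387] [-10.08498233  -2.35940429   7.84386101] r 0.2766664626252275 th 46.21886799802335
```

View pics/e1.png

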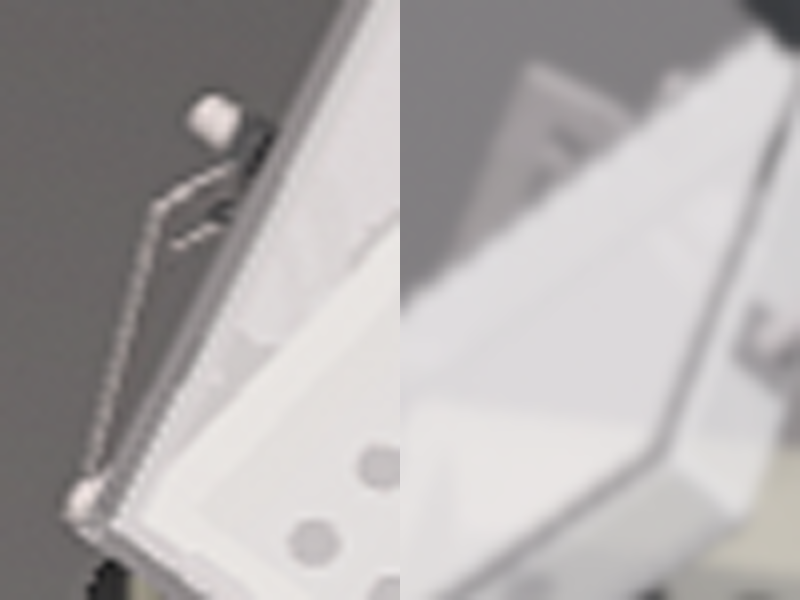

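View pics/e_w.png

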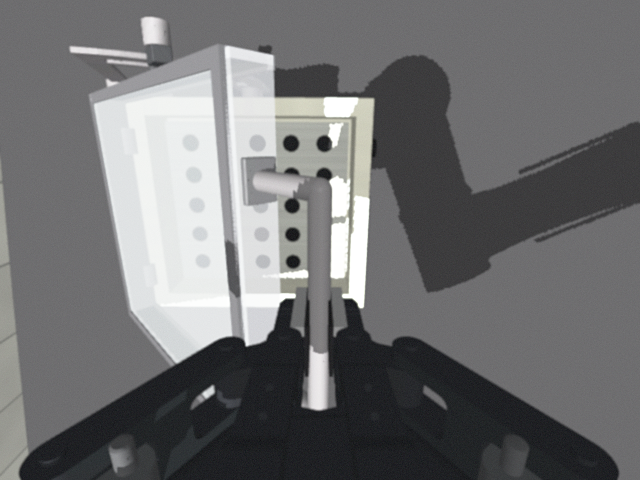

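The wrist view now shows the thumbscrew as a cylinder from (154,18) to (158,45). In the scene crop the screw is at (214,119), the dark tab at (258,150), and the dark pin at about (228,212) in the slot. Next I'll fit the marked angle using all the views.

Run:
```python
from plan import *
from scipy.optimize import least_squares
np.set_printoptions(precision=2,suppress=True)
s=arm.sense();W=cam("wrist",(s["ee_pos"],s["tcp_rot"]));S=cam("scene");D=cam("side")
y=np.radians(11.2);X=np.array([np.cos(y),np.sin(y),0]);Y=np.array([-np.sin(y),np.cos(y),0]);h=np.array([.7733,.2004,.11])
def P(th,yy,r,h=h):
    a=np.radians(th+5.15);return h-X*r*np.cos(a)+Y*yy+np.array([0,0,r*np.sin(a)])
e=(np.array([214,119])+.5)/8-.5+np.array([275,245])
print("scene screw",e)
for th in(43,46,49):print(th,"screw S",proj(S,P(th,-.136,.136)),"D",proj(D,P(th,-.136,.136)),"W end/base",proj(W,[P(th,-.143,.136),P(th,-.129,.136)]).tolist())
o=[(S,e),(D,np.array([269.5,204])),(W,np.array([156,31.]))]
f=lambda v:np.concatenate([(proj(c,P(v[0],v[1],.136))[0]-u) for c,u in o])
r=least_squares(f,[45,-.135]);print(r.x,r.fun)
for th in(43,46,49):
  q=(proj(S,[P(th,-.124,.111),P(th,-.130,.111)])-[275,245]+.5)*8-.5;print("pin crop px",th,q.tolist())
```

```text
scene screw [301.31 259.44]
43 screw S [[304.05 259.75]] D [[272.86 204.5 ]] W end/base [[170.8202500662336, 20.834564423581355], [173.63394897815925, 46.22620749696284]]
46 screw S [[302.63 260.14]] D [[270.58 202.68]] W end/base [[158.66175825062948, 18.37922747110065], [161.76942046451097, 44.351949132933356]]
49 screw S [[301.13 260.67]] D [[268.2  200.94]] W end/base [[145.82435007352686, 15.995792580025864], [149.2465758839898, 42.53493527289393]]
[46.99 -0.14] [ 0.86  0.89  0.29 -1.87  0.14 -0.  ]
pin crop px 43 [[233.5168361737392, 208.53973768820424], [218.79112579944695, 198.6253603965347]]
pin crop px 46 [[224.25130679060658, 211.43148882332616], [209.48631002132106, 201.47579318513817]]
pin crop px 49 [[214.55404023236179, 215.156649684473], [199.7514039867383, 205.15883512882283]]
```

apply_moves --jaw '[0,0,0,0,0]' --pt "0 -1 -2" --pt "0 -1 -1.5" --pt "0 0 0" --pt "0 0 0" --pt "0 0 0" --twist '[0,0,0,0,0]'

```text
t: 16.7
ee_pos: [0.5956, 0.1673, 0.3227]
tcp_rot: [2.428, -1.993, 0.001]
ft_force: [-6.0, -3.2, 2.6]
opening: 0.0079
```

Run:
```python
from plan import *
s=arm.sense();p=s["ee_pos"]-np.array([.7733,.2004,.112]);y=np.radians(11.2)
x=p[0]*np.cos(y)+p[1]*np.sin(y);print(s["t"],s["ee_pos"],s["ft_force"],s["opening"],"r",np.hypot(x,p[2]),"th",np.degrees(np.arctan2(p[2],-x))-2.69)
f=lambda i,x,y,w,h,k:cv2.resize(i[y:y+h,x:x+w],None,fx=k,fy=k,interpolation=cv2.INTER_CUBIC)
a=arm.snapshot("scene");w=arm.snapshot("wrist")
cv2.imwrite("pics/g1.png",cv2.vconcat([cv2.hconcat([f(a,285,250,40,30,10),f(w,70,0,160,120,2.5)]),f(a,255,165,80,30,10)]))
```

```text
16.7 [0.59561696 0.16732739 0.32272972] [-6.01498762 -3.24139329  2.58744459] 0.00788802549543007 r 0.27761086620797204 th 46.69343460148327
```

View pics/g1.png

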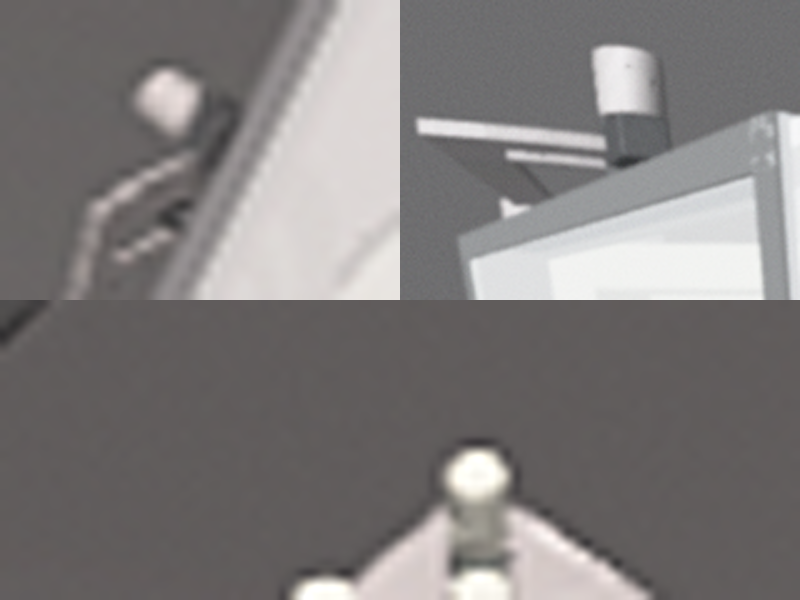

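The wrist crop shows the dark pin end at (628,158) directly in line with the tab and thumbscrew at (630,90). In the scene crop the pin is at (178,215), just inside the tab. The cover is steady, so I'm handing the job in.

Run:
```python
from cell import arm
s=arm.sense();print(s["t"],s["ee_pos"],s["ft_force"],s["opening"]);print(arm.sign_off())
```

```text
16.8 [0.59560511 0.16731743 0.32277786] [-5.86847648 -3.84812874  2.53329801] 0.0076270675372481726
the job is handed in; nothing more can be done
None
```

With the cover still shut, I pushed the two proud caps home. I then raised the cover by its bar to the index and handed the job in at 16.8 s with the gripper still holding it at 60 N.

- **Caps:** both proud caps reached a hard stop with the fingertips at 96 mm. I also probed the other three. Two stopped at the same height. Over the third the fingertips met nothing at 99.5 mm, where a proud cap would stand at 104 mm or more, so I took it as home. I pushed a little further there but read no force at the bottom.
- **Cover:** the arm's pose puts it at about 46.7°. The camera fits put the mark at about 46–47.3°, with pixel residuals of up to about 2, so the two agree within about a degree (the tolerance is about 4°). In the last picture the pin sits in line with the tab and thumbscrew.
- **Grip:** the arm's position barely changed over the last 0.1 s, with 7–8 N on the wrist. The fingers read 7.6–8.1 mm on the 10 mm bar. I didn't explain that difference, but the bar followed the arm all the way.
- **Not checked afterwards:** I saw only part of the rack in the last picture and took no final look at the mixer, dishes or bottle, though the arm didn't go near those three.

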